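# Clip the biscuit box shut in opposite-corner order

### The job

Snap down all four blue clips on the lid of the box of biscuits, fully flat, going corner to diagonally opposite corner so that the seal seats evenly: any corner first, then the one diagonally opposite, then the remaining two. Press so that the box stays standing where it is, and do not touch the empty box with the orange clips.

Things in the scene. Friction and masses are not known exactly. Their poses are not given: they have to be found in the camera images.
- biscuit_box: the target: a clear food box with brown biscuits in it, white lid and four BLUE clips; 120 (x) x 160 (y) mm at the lid, 70 mm high to the lid's top; solid and closed, about 1.2 kg, loose on the worktop. Origin: centre of its underside; z up, x from its front side to its back side (its front faces the robot within about 25 degrees), y to its left.
- front_left (a joint): front left blue clip of the biscuit box (its diagonal partner is back right). Hinge angle in rad: 0 = lying flat on the lid with its hook over the rim (stop), about 0.45 to 0.7 = raised as found. Stiff hinge (0.04 N m of friction, so 1.5 to 2 N pressed at the press point), stays where it is left, no spring.
- front_left_press (a point): press point on the upper face of the front left clip, 27 mm from its hinge. The clip is a flap 26 mm wide (along the box's y), 47 mm long, 4 mm thick, its hinge across the lid at box x = -20 mm, y = 48 mm, z = 73 mm, raised end towards the box's front. The point moves with the clip; pressing straight down over it folds the clip down, and it then lies at z = 75 mm above the worktop.
- front_right (a joint): front right blue clip of the biscuit box (its diagonal partner is back left). Hinge angle in rad: 0 = lying flat on the lid with its hook over the rim (stop), about 0.45 to 0.7 = raised as found. Stiff hinge (0.04 N m of friction, so 1.5 to 2 N pressed at the press point), stays where it is left, no spring.
- front_right_press (a point): press point on the upper face of the front right clip, 27 mm from its hinge. The clip is a flap 26 mm wide (along the box's y), 47 mm long, 4 mm thick, its hinge across the lid at box x = -20 mm, y = -48 mm, z = 73 mm, raised end towards the box's front. The point moves with the clip; pressing straight down over it folds the clip down, and it then lies at z = 75 mm above the worktop.
- back_left (a joint): back left blue clip of the biscuit box (its diagonal partner is front right). Hinge angle in rad: 0 = lying flat on the lid with its hook over the rim (stop), about 0.45 to 0.7 = raised as found. Stiff hinge (0.04 N m of friction, so 1.5 to 2 N pressed at the press point), stays where it is left, no spring.
- back_left_press (a point): press point on the upper face of the back left clip, 27 mm from its hinge. The clip is a flap 26 mm wide (along the box's y), 47 mm long, 4 mm thick, its hinge across the lid at box x = 20 mm, y = 48 mm, z = 73 mm, raised end towards the box's back. The point moves with the clip; pressing straight down over it folds the clip down, and it then lies at z = 75 mm above the worktop.
- back_right (a joint): back right blue clip of the biscuit box (its diagonal partner is front left). Hinge angle in rad: 0 = lying flat on the lid with its hook over the rim (stop), about 0.45 to 0.7 = raised as found. Stiff hinge (0.04 N m of friction, so 1.5 to 2 N pressed at the press point), stays where it is left, no spring.
- back_right_press (a point): press point on the upper face of the back right clip, 27 mm from its hinge. The clip is a flap 26 mm wide (along the box's y), 47 mm long, 4 mm thick, its hinge across the lid at box x = 20 mm, y = -48 mm, z = 73 mm, raised end towards the box's back. The point moves with the clip; pressing straight down over it folds the clip down, and it then lies at z = 75 mm above the worktop.
- empty_box: to be left alone: the same food box but empty and with four ORANGE clips, also raised (to about 110 mm above the worktop); 120 x 160 x 70 mm, 0.7 kg, loose, origin at the centre of its underside

How it is judged (in metres and radians):
On the way, in this order (a step that is already met when the one before it is completed fails the run):
1. one blue clip is down, the other three still up (((value of joint front_left below 0.1 rad and value of joint each of front_right, back_left, back_right above 0.1 rad) or (value of joint front_right below 0.1 rad and value of joint each of front_left, back_left, back_right above 0.1 rad) or (value of joint back_left below 0.1 rad and value of joint each of front_left, front_right, back_right above 0.1 rad) or (value of joint back_right below 0.1 rad and value of joint each of front_left, front_right, back_left above 0.1 rad))), for 0.1 s.
2. the clip diagonally opposite is down too, the remaining two still up (((value of joint each of front_left, back_right below 0.1 rad and value of joint each of front_right, back_left above 0.1 rad) or (value of joint each of front_right, back_left below 0.1 rad and value of joint each of front_left, back_right above 0.1 rad))), for 0.1 s.
At the end, for the whole second after the job is handed in: All four blue clips lie flat on the lid (within 0.10 rad, 6 degrees), and the biscuit box stands at rest and level, within 30 mm of where it was found (value of joint each of front_left, front_right, back_left, back_right below 0.1 rad and distance of biscuit_box from where it was at the start of the episode below 0.03 m and angle between biscuit_box's own z axis and vertical below 0.08 rad and linear speed of biscuit_box below 0.02 m/s); the robot touches nothing.
It fails at once if two blue clips on the same side of the box are down while the other two are still up (wrong order) ((value of joint each of front_left, front_right below 0.1 rad and value of joint each of back_left, back_right above 0.1 rad) or (value of joint each of front_left, back_left below 0.1 rad and value of joint each of front_right, back_right above 0.1 rad) or (value of joint each of front_right, back_right below 0.1 rad and value of joint each of front_left, back_left above 0.1 rad) or (value of joint each of back_left, back_right below 0.1 rad and value of joint each of front_left, front_right above 0.1 rad)).
It fails at once if the robot touches the empty box (2 N or more), or it is shifted by 15 mm (contact force between empty_box and the fingers above 2 N or contact force between empty_box and the arm above 2 N or distance of empty_box from where it was at the start of the episode above 0.015 m).
It also fails if it takes over 51 s, if anything falls off the work surface, if the arm or the gripper's body presses on something with over 40 N, if the wrist force passes 120 N, or if a joint passes its speed limit or range.

### The arm

A 6-joint arm with a two-finger parallel gripper is mounted at the origin on a cart in front of the work surface, level with it; the furniture and walls round the work are solid. World frame = base frame: x ahead of the robot, y to its left, z up, the work surface at z = 0. Lengths are in m, angles in degrees, forces in N, time in s.
With the tool pointing down it reaches from about 0.275 to 0.85 m from the base axis. Payload 19 kg.
Tool frame: the origin (TCP) lies at the very end of the fingers, on their centre line; the grasp point (between the pads) lies 19 mm behind it; z points along the fingers, x is the direction in which the jaws open and shut, and the axes are right-handed (so a half turn about z gives the same grasp; the last joint's range is limited). The gripper opens to 85 mm and grips with 20 to 120 N. Pads are 22 mm wide; open, the fingers measure 114 mm over their backs; the gripper's body (76 mm by 85 mm) begins 54 mm behind the grasp point. The pads swing forward as they close: fully open they stand 13 mm farther back than shut.
Start: joints at [-84.74, 8.623, 82.357, -0, 89.026, -7.678], TCP at [0.129, -0.56, 0.231] pointing down, gripper open.
Joint ranges: [-160.23, 160.23], [-39.13, 120.54], [6.94, 153.29], [-79.49, 259.48], [9.18, 160.14], [-161.06, 161.06]. Speed limits (degrees/s): [108.29, 108.29, 127.2, 172.46, 172.46, 172.46].

### API

Orientations are given as a 3x3 rotation matrix whose columns are the frame's x, y, z axes.
In Python, from station import get_obs, vision, bot gives the robot as it stands.
- The arm moves only by the tool jog_arm, never from a script. Its argument "steps" is a list of rows, each a list of 7 numbers: the shift along the world's x, y, z in mm, then the turn, a rotation vector about the world's x, y, z in degrees, then the finger opening in mm, from 0 to 85.4. A call has 1 to 20 rows; each row shifts and turns the pose as measured when the row begins; what a row does not reach is not made up. A row lasts 1/8 s, in which the tool goes at most 62.5 mm and 10.7 degrees, less where a joint would pass 70% of its speed; a pose out of reach is approached as far as the arm can. A call with a gripper value outside its range is refused whole. The fingers move at their own pace and stop on an object; the grip force is fixed at half the most. Time passes only in rows, so rows that do not move let the fingers close. It gives the time, the measured TCP pose, the force and the opening at its end, in the units of the state.
- get_obs(): the state, without advancing time (a new reading comes with each control period).
- vision.grab_frame(name): name is "scene" or "top" or "wrist"; returns a dict with "pixels" (400x640x3 uint8, red, green, blue), "K" (3x3 intrinsics, pixels), "eye" and "rotation" of the camera in the world. Camera axes: x right, y down, z forward; pixel columns grow to the right and rows downward; lengths in m; the calibration is good to about 2 mm. A picture is of the moment at which its call begins. There is no depth.
- bot.hand_in(): hands the job in, once; it reports no verdict.
The state is a dict: "time": time; "joints": joint angles; "qvel": joint speeds; "joint_efforts": joint torques, N m; "tool_pos": TCP position; "orientation": TCP orientation; "ft_force": force on the tool from outside, world axes, zero at the start; "ft_torque": the same for the moment, N m; "width": finger opening in m.
Only numpy, scipy, OpenCV 4.12 (cv2) and the standard library are available. Lean on these libraries where they do the work, as an engineer would, in place of code of your own. Each camera call takes 0.05 s, during which the arm holds its last target. There are 200 camera calls.

## Working session

There is one attempt and no reset: what is moved stays moved. The work goes in short steps, Python scripts to look and compute and a tool call to move; the robot and the scene stay as the last step left them, time stands still between calls to the robot, and variables do not carry over. Pictures are saved under pics/ and viewed, on a budget of 10 in all, crops included, one or two more only if the job needs it, and the job is handed in when it is done.

Besides the shell and the picture viewer there is one more tool, called after "Call:" as name([rows], argument=value, ...), one row to a line, values as JSON. jog_arm: Moves the arm, as the interface text tells. Its arguments: {"type":"object","properties":{"steps":{"type":"array"}},"required":["steps"]}

```bash
mkdir -p pics
cat > h.py <<'E'
import numpy as np, cv2
from station import get_obs, vision, bot
def ray(f,u,v):
    d=f["rotation"]@np.linalg.inv(f["K"])@np.array([u,v,1.]); return np.array(f["eye"]),d
def onz(f,u,v,z):
    e,d=ray(f,u,v); return e+d*(z-e[2])/d[2]
def proj(f,p):
    q=f["K"]@(np.array(f["rotation"]).T@(np.array(p)-f["eye"])); return q[:2]/q[2]
def save(f,n): cv2.imwrite("pics/"+n,cv2.cvtColor(np.asarray(f["pixels"]),cv2.COLOR_RGB2BGR))
E
python3 - <<'E'
from h import *
o=get_obs(); print(o)
for n in("top","scene"):
    f=vision.grab_frame(n); save(f,n+"0.png"); print(n,f["K"],f["eye"],f["rotation"])
    hsv=cv2.cvtColor(f["pixels"],cv2.COLOR_RGB2HSV)
    for c,lo,hi in(("blue",(100,120,50),(130,255,255)),("orange",(5,150,100),(20,255,255))):
        m=cv2.inRange(hsv,lo,hi)
        k,l,s,ce=cv2.connectedComponentsWithStats(m)
        for i in range(1,k):
            if s[i,4]>30: print(c,s[i],ce[i].round(1))
E
```

```text
{'time': 0.0, 'joints': array([-8.47422938e+01,  8.64849330e+00,  8.23912985e+01, -1.51125728e-03,
        8.90255738e+01, -7.67710829e+00]), 'qvel': array([-0.05847607, -0.01652427, -0.01414265, -0.10932197,  0.02439287,
        0.09659533]), 'joint_efforts': array([ 1.40771477e-03, -7.13042951e+01, -5.70870960e+01,  1.15064191e-05,
        8.58449115e-03, -6.42485531e-06]), 'tool_pos': array([ 0.12866502, -0.56017762,  0.23071472]), 'orientation': array([[ 2.23842743e-01, -9.74625266e-01, -1.30803679e-04],
       [-9.74624615e-01, -2.23842746e-01,  1.13362919e-03],
       [-1.13414311e-03, -1.26270183e-04, -9.99999349e-01]]), 'ft_force': array([-0.33035371,  0.18492631,  0.37522344]), 'ft_torque': array([ 0.06484535,  0.02491209, -0.04122855]), 'width': 0.08524729293657698}
top [[393.93503893   0.         322.76288347]
 [  0.         393.93503893 199.54451828]
 [  0.           0.           1.        ]] [0.39451116 0.18058956 0.90281691] [[-2.90466872e-03 -9.91187883e-01  1.32431657e-01]
 [-9.99800440e-01  2.61031253e-04 -1.99752696e-02]
 [ 1.97646763e-02 -1.32463250e-01 -9.90990840
[... 724 characters left out ...]
.8]
blue [296 220  26  15 151] [310.5 227.1]
blue [229 233  30  25 317] [244.2 245. ]
blue [270 250  31  15 234] [286.9 256.6]
orange [360 150  19  17 132] [369.2 158.1]
orange [237 155  28  38 357] [257.  172.5]
orange [ 271  156   63   49 1421] [303.1 182.3]
orange [336 161  20  18 162] [345.9 169.4]
orange [385 163  22   9  78] [398.4 166.9]
orange [223 171  16  34 160] [233.9 183.5]
orange [363 175  22  10  87] [376.1 179.6]
orange [116 190  23  11 107] [125.9 195.4]
orange [176 199  12  38 187] [182.  217.2]
orange [ 425  291   84  109 4714] [470.3 353. ]
orange [220 325  16  12  55] [227.4 331.6]
orange [ 609  340   31   60 1027] [629.  377.6]
orange [210 350  22  26 264] [218.6 365.5]
```

View pics/top0.png

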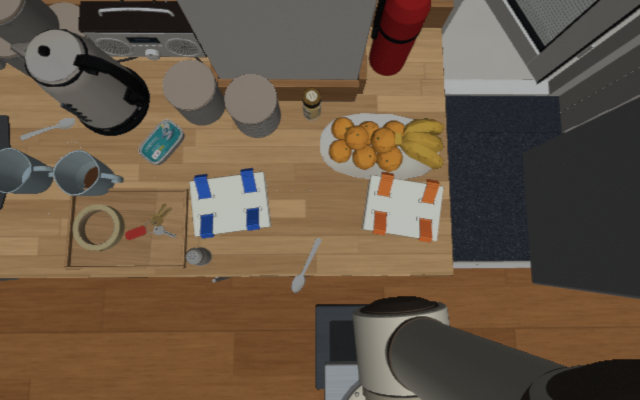

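View pics/scene0.png

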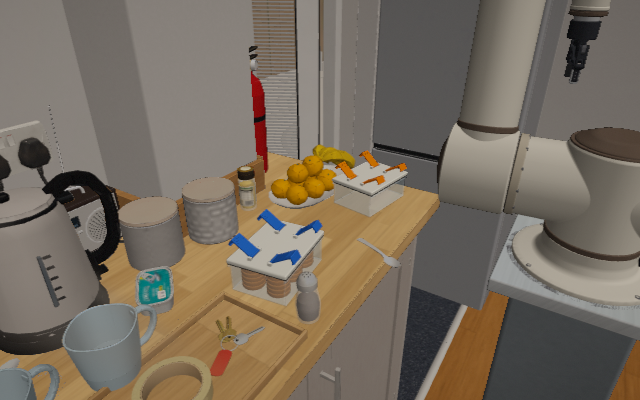

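The top view shows the target lid around px (230,203) with four blue clips, and the empty box at (403,208). A shaker stands at (198,256), just in front of the front-left clip. Next I measure the pose from the lid and the clips in both views.

Run:
```python
from h import *
f=vision.grab_frame("top"); s=vision.grab_frame("scene")
hsv=cv2.cvtColor(f["pixels"],cv2.COLOR_RGB2HSV)
w=cv2.inRange(hsv,(0,0,150),(180,40,255)); b=cv2.inRange(hsv,(100,120,50),(130,255,255))
m=w|b; r=np.zeros_like(m); r[155:250,180:285]=255; m&=r
m=cv2.morphologyEx(m,cv2.MORPH_OPEN,np.ones((3,3)))
cs,_=cv2.findContours(m,0,2); c=max(cs,key=cv2.contourArea)
for lab,mm in (("w+b",c),("w",max(cv2.findContours(cv2.morphologyEx(w&r,cv2.MORPH_OPEN,np.ones((3,3))),0,2)[0],key=cv2.contourArea))):
    P=np.array([onz(f,u,v,.07)[:2] for u,v in mm[:,0]]).astype(np.float32)
    (cx,cy),(a,bb),an=cv2.minAreaRect(P); print(lab,cx,cy,a,bb,an, cv2.boxPoints(((cx,cy),(a,bb),an)).round(3).tolist())
# clip centroids: triangulate from two views
top={"BR":(248,180.2),"BL":(202.1,186.3),"FR":(252.2,218.9),"FL":(206.3,225.8)}
hs=cv2.cvtColor(s["pixels"],cv2.COLOR_RGB2HSV)
sc={"BR":(271.2,219.8),"FR":(310.5,227.1),"BL":(244.2,245),"FL":(286.9,256.6)}
C={}
for k in top:
    e1,d1=ray(f,*top[k]); e2,d2=ray(s,*sc[k])
    t=np.linalg.lstsq(np.c_[d1,-d2],e2-e1,rcond=None)[0]; p1=e1+d1*t[0];p2=e2+d2*t[1]
    C[k]=(p1+p2)/2; print(k,C[k].round(4),"gap",np.linalg.norm(p1-p2).round(4))
M=sum(C.values())/4; print("mean",M)
y=(C["FL"]+C["BL"]-C["FR"]-C["BR"])/2; x=(C["BL"]+C["BR"]-C["FL"]-C["FR"])/2
print("y",y,np.linalg.norm(y),"yaw",np.degrees(np.arctan2(-y[0],y[1])),"x",x,np.linalg.norm(x),np.degrees(np.arctan2(x[1],x[0])))
print("shaker",onz(f,198,256,.08), "emptybox",onz(f,403,208,.07))
for u,v in((301,272),(307,318)): print("shaker scene",onz(s,u,v,0.0))
```

```text
w+b 0.5001717805862427 0.3631652593612671 0.13381275534629822 0.15795744955539703 7.773556232452393 [[0.4230000078678131, 0.4320000112056732], [0.4449999928474426, 0.2759999930858612], [0.5770000219345093, 0.2939999997615814], [0.5559999942779541, 0.44999998807907104]]
w 0.49764782190322876 0.3628368675708771 0.1184607669711113 0.1579677164554596 7.73917818069458 [[0.42800000309944153, 0.43299999833106995], [0.44999998807907104, 0.2770000100135803], [0.5669999718666077, 0.2930000126361847], [0.5460000038146973, 0.4490000009536743]]
BR [0.5436 0.3201 0.0881] gap 0.0016
BL [0.5307 0.4152 0.0876] gap 0.0017
FR [0.4608 0.3084 0.0922] gap 0.0043
FL [0.4473 0.4032 0.0866] gap 0.004
mean [0.49559853 0.3617229  0.08864894]
y [-0.0132083   0.09495089 -0.00303934] 0.0959133344962701 yaw 7.919403081743337 x [ 0.08301827  0.01183855 -0.00155457] 0.08387252483802081 8.11575984972666
shaker [0.38746929 0.4208261  0.08      ] emptybox [ 0.48753969 -0.00755421  0.07      ]
shaker scene [0.46606259 0.33212025 0.        ]
shaker scene [0.38617695 0.43180321 0.        ]
```

Both methods agree: the box centre is about (0.497, 0.3625) with a yaw of 7.9°, and the sizes match those given. I close the fingers and travel round high, keeping above the empty box.

Call:
jog_arm([
  [40,40,0,0,0,0,0],
  [40,40,0,0,0,0,0],
  [40,40,0,0,0,0,0],
  [40,40,0,0,0,0,0],
  [40,40,0,0,0,0,0],
  [30,50,0,0,0,0,0],
  [30,50,0,0,0,0,0],
  [15,55,0,0,0,0,0],
  [0,55,0,0,0,0,0],
  [0,55,0,0,0,0,0],
  [0,55,0,0,0,0,0],
  [0,55,0,0,0,0,0],
  [0,55,0,0,0,0,0],
  [0,55,0,0,0,0,0],
  [0,55,0,0,0,0,0],
  [0,55,0,0,0,0,0],
  [0,55,0,0,0,0,0],
])

```text
time: 2.33
tool_pos: [0.4055, 0.3162, 0.2294]
orientation: [[0.218, -0.976, 0.003], [-0.976, -0.218, 0.003], [-0.003, -0.004, -1.0]]
ft_force: [2.1, 0.5, -0.1]
width: -0.0001
```

Call:
jog_arm([
  [20,44,-25,0,0,-5,0],
  [20,44,-25,0,0,0,0],
  [0,0,-40,0,0,0,0],
  [0,0,0,0,0,0,0],
])

```text
time: 2.82
tool_pos: [0.4449, 0.4111, 0.1361]
orientation: [[0.134, -0.991, 0.003], [-0.991, -0.134, 0.003], [-0.003, -0.003, -1.0]]
ft_force: [-0.0, 0.6, 0.6]
width: 0.0002
```

Run:
```python
from h import *
o=get_obs(); print(o["tool_pos"],o["ft_force"])
f=vision.grab_frame("wrist"); s=vision.grab_frame("scene")
a=f["pixels"]; b=cv2.resize(s["pixels"][120:320,160:400],(480,400))
cv2.imwrite("pics/a1.png",cv2.cvtColor(np.hstack([a[:, 160:480],b]),cv2.COLOR_RGB2BGR))
```

```text
[0.44488523 0.41106561 0.13609716] [-0.03871287  0.64788555  0.56347581]
```

View pics/a1.png

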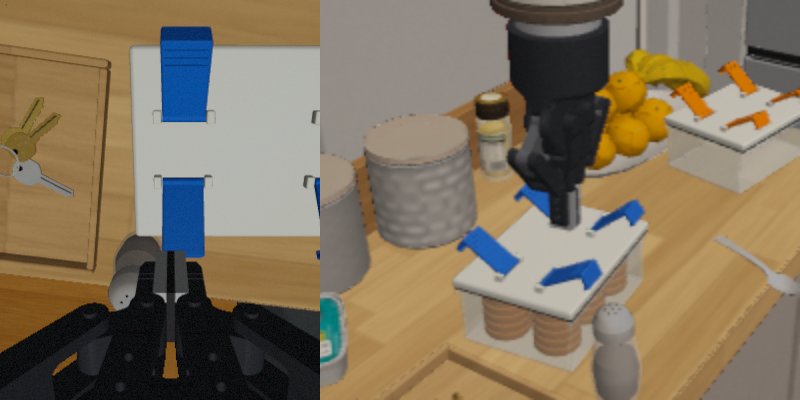

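The composite shows the closed fingers above the front-left clip, about 7 mm too far left (wrist tip near px (172,255), clip at (183,215)). I correct that and press.

Call:
jog_arm([
  [0,-7,-20,0,0,0,0],
  [0,0,-10,0,0,0,0],
  [0,0,-10,0,0,0,0],
  [0,0,-8,0,0,0,0],
  [0,0,-6,0,0,0,0],
  [0,0,-4,0,0,0,0],
])

```text
time: 3.68
tool_pos: [0.449, 0.4055, 0.0883]
orientation: [[0.132, -0.991, 0.017], [-0.991, -0.132, 0.013], [-0.011, -0.019, -1.0]]
ft_force: [-0.9, -0.3, 0.8]
width: 0.0002
```

Call:
jog_arm([
  [-3,0,-5,0,0,0,0],
  [0,0,-5,0,0,0,0],
  [0,0,-4,0,0,0,0],
  [0,0,-4,0,0,0,0],
])

```text
time: 4.18
tool_pos: [0.4461, 0.4062, 0.0735]
orientation: [[0.133, -0.991, 0.019], [-0.991, -0.133, 0.015], [-0.012, -0.021, -1.0]]
ft_force: [-26.8, -18.0, 74.5]
width: -0.0
```

Firm stop at z≈0.0735, so the clip is flat, but I pressed harder than needed. I lift and check.

Call:
jog_arm([
  [0,0,3,0,0,0,0],
  [0,0,20,0,0,0,0],
  [0,0,30,-1,1,0,0],
  [0,0,30,0,0,0,0],
  [0,0,0,0,0,0,0],
])

```text
time: 4.8
tool_pos: [0.446, 0.4062, 0.1596]
orientation: [[0.133, -0.991, 0.002], [-0.991, -0.133, -0.003], [0.003, -0.002, -1.0]]
ft_force: [0.4, -0.8, -1.3]
width: 0.0001
```

```bash
cat > look.py <<'E'
from h import *
import sys
o=get_obs(); print(o["time"],o["tool_pos"],o["ft_force"],o["orientation"][:,2])
s=vision.grab_frame("scene"); t=vision.grab_frame("top")
b=cv2.resize(s["pixels"][180:310,210:350],(420,390)); c=cv2.resize(t["pixels"][155:250,180:280],(400,380)); c=cv2.copyMakeBorder(c,0,10,0,0,0)
cv2.imwrite("pics/"+sys.argv[1],cv2.cvtColor(np.hstack([b,c])[:,:800],cv2.COLOR_RGB2BGR))
E
python3 look.py a2.png
```

```text
4.8 [0.44603852 0.40617895 0.15959169] [ 0.43973641 -0.77490309 -1.28152125] [ 0.0021566  -0.00272177 -0.99999397]
```

View pics/a2.png

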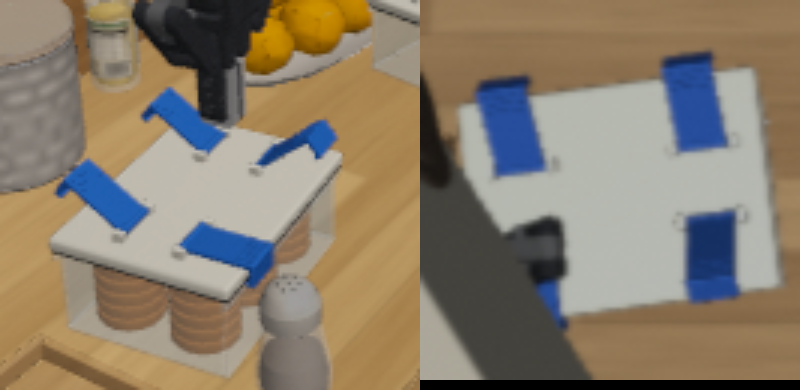

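The front-left clip lies flat at scene-crop px (228,250); the other three are up and the box is upright. Next is the diagonal partner, back right, at (0.549, 0.321).

Call:
jog_arm([
  [35,-28,0,0,0,0,0],
  [34,-28,0,0,0,0,0],
  [34,-28,0,0,0,0,0],
  [0,0,0,0,0,0,0],
])

```text
time: 5.4
tool_pos: [0.549, 0.3185, 0.1514]
orientation: [[0.135, -0.991, -0.007], [-0.991, -0.135, -0.008], [0.007, 0.008, -1.0]]
ft_force: [0.6, 0.2, -0.1]
width: -0.0001
```

Call:
jog_arm([
  [0,2,-25,0,0,0,0],
  [0,0,-20,0,0,0,0],
  [0,0,-10,0,0,0,0],
  [0,0,-5,0,0,0,0],
  [0,0,-4,0,0,0,0],
])

```text
time: 6.02
tool_pos: [0.547, 0.3214, 0.0831]
orientation: [[0.135, -0.991, -0.01], [-0.991, -0.135, -0.008], [0.007, 0.011, -1.0]]
ft_force: [1.3, -0.0, 2.3]
width: -0.0
```

Call:
jog_arm([
  [0,0,-3,0,0,0,0],
  [0,0,-3,0,0,0,0],
  [0,0,-1.5,0,0,0,0],
])

```text
time: 6.4
tool_pos: [0.5475, 0.3217, 0.0762]
orientation: [[0.135, -0.991, -0.008], [-0.991, -0.135, -0.008], [0.006, 0.009, -1.0]]
ft_force: [0.5, -0.5, 1.0]
width: -0.0002
```

Call:
jog_arm([
  [0,0,-1.5,0,0,0,0],
  [0,0,-1,0,0,0,0],
])

```text
time: 6.65
tool_pos: [0.5477, 0.3217, 0.0747]
orientation: [[0.135, -0.991, -0.007], [-0.991, -0.135, -0.007], [0.006, 0.008, -1.0]]
ft_force: [-6.6, -2.9, 16.9]
width: -0.0001
```

Flat at z=0.0747 with 17 N. I lift and move over front right at (0.458, 0.309).

Call:
jog_arm([
  [0,0,5,0,0,0,0],
  [0,0,35,0,0,0,0],
  [0,0,40,0,0,0,0],
  [-45,-6,0,0,0,0,0],
  [-45,-6,0,0,0,0,0],
  [0,0,0,0,0,0,0],
])

```text
time: 7.4
tool_pos: [0.4549, 0.3091, 0.1571]
orientation: [[0.135, -0.991, -0.008], [-0.991, -0.134, -0.007], [0.006, 0.009, -1.0]]
ft_force: [0.3, 1.1, -0.3]
width: -0.0
```

```bash
python3 look.py a3.png
```

```text
7.4 [0.45487832 0.30910606 0.15714153] [ 0.34070591  1.11920281 -0.28861814] [-0.00837994 -0.0069308  -0.99994087]
```

View pics/a3.png

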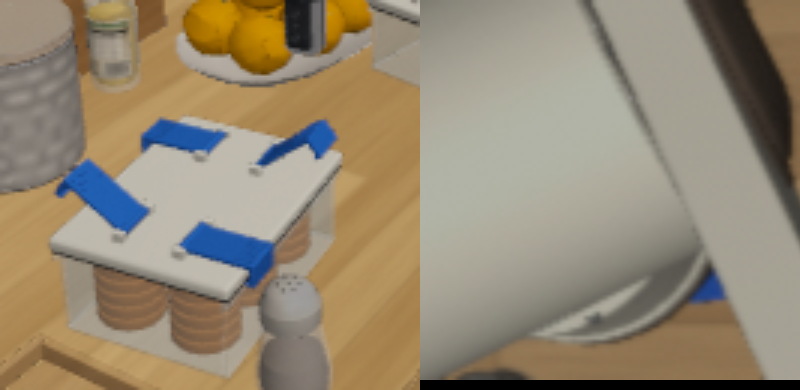

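Front left and back right are flat, and front right (300,145) and back left (105,195) are still up. The box has not moved. Front right is next.

Call:
jog_arm([
  [3,0,-25,0,0,0,0],
  [0,0,-25,0,0,0,0],
  [0,0,-10,0,0,0,0],
  [0,0,-6,0,0,0,0],
  [0,0,-5,0,0,0,0],
  [0,0,-3,0,0,0,0],
])

```text
time: 8.25
tool_pos: [0.4642, 0.3098, 0.0819]
orientation: [[0.132, -0.991, -0.006], [-0.991, -0.132, -0.006], [0.005, 0.006, -1.0]]
ft_force: [0.0, 0.8, 1.8]
width: 0.0001
```

Call:
jog_arm([
  [-5,0,-3,0,0,0,0],
  [0,0,-2,0,0,0,0],
  [0,0,-1.5,0,0,0,0],
  [0,0,-1.5,0,0,0,0],
])

```text
time: 8.75
tool_pos: [0.4591, 0.31, 0.0747]
orientation: [[0.132, -0.991, -0.004], [-0.991, -0.132, -0.005], [0.005, 0.005, -1.0]]
ft_force: [-7.8, -2.8, 20.0]
width: 0.0002
```

Flat with 20 N. Last is back left at (0.536, 0.416).

Call:
jog_arm([
  [0,0,5,0,0,0,0],
  [0,0,35,0,0,0,0],
  [0,0,40,0,0,0,0],
  [26,36,0,0,0,0,0],
  [26,35,0,0,0,0,0],
  [25,35,0,0,0,0,0],
  [0,0,0,0,0,0,0],
])

```text
time: 9.62
tool_pos: [0.5384, 0.419, 0.1585]
orientation: [[0.132, -0.991, -0.003], [-0.991, -0.132, -0.004], [0.004, 0.003, -1.0]]
ft_force: [-0.6, 0.6, -0.5]
width: -0.0003
```

Call:
jog_arm([
  [-2,-3,-25,0,0,0,0],
  [0,0,-25,0,0,0,0],
  [0,0,-10,0,0,0,0],
  [0,0,-6,0,0,0,0],
  [0,0,-5,0,0,0,0],
  [0,0,-4,0,0,0,0],
])

```text
time: 10.38
tool_pos: [0.5364, 0.4149, 0.0843]
orientation: [[0.131, -0.991, 0.001], [-0.991, -0.131, -0.003], [0.003, -0.0, -1.0]]
ft_force: [0.5, 0.3, 1.3]
width: 0.0
```

Call:
jog_arm([
  [0,0,-3,0,0,0,0],
  [0,0,-3,0,0,0,0],
  [0,0,-2,0,0,0,0],
  [0,0,-1.5,0,0,0,0],
])

```text
time: 10.88
tool_pos: [0.5369, 0.4151, 0.075]
orientation: [[0.131, -0.991, 0.002], [-0.991, -0.131, -0.002], [0.002, -0.002, -1.0]]
ft_force: [1.1, -0.2, 5.4]
width: 0.0002
```

Call:
jog_arm([
  [0,0,-1.2,0,0,0,0],
  [0,0,-0.5,0,0,0,0],
])

```text
time: 11.12
tool_pos: [0.5369, 0.4152, 0.0749]
orientation: [[0.131, -0.991, 0.003], [-0.991, -0.131, -0.002], [0.002, -0.002, -1.0]]
ft_force: [-3.2, -2.2, 7.4]
width: 0.0
```

Flat. I retract up and aside so the top camera can see the lid.

Call:
jog_arm([
  [0,0,5,0,0,0,0],
  [0,0,35,0,0,0,0],
  [0,0,50,0,0,0,0],
  [0,0,50,0,0,0,0],
  [-20,-50,10,0,0,0,0],
  [-20,-50,0,0,0,0,0],
  [-20,-50,0,0,0,0,0],
  [-20,-50,0,0,0,0,0],
  [0,-50,0,0,0,0,0],
  [0,-50,0,0,0,0,0],
  [0,-50,0,0,0,0,0],
  [0,-50,0,0,0,0,0],
  [0,0,0,0,0,0,0],
  [0,0,0,0,0,0,0],
])

```text
time: 12.88
tool_pos: [0.4508, 0.0041, 0.231]
orientation: [[0.133, -0.991, 0.005], [-0.991, -0.133, -0.002], [0.003, -0.005, -1.0]]
ft_force: [0.6, 0.6, 0.2]
width: -0.0001
```

```bash
python3 look.py a4.png
python3 - <<'E'
from h import *
f=vision.grab_frame("top")
hsv=cv2.cvtColor(f["pixels"],cv2.COLOR_RGB2HSV); w=cv2.inRange(hsv,(0,0,150),(180,40,255)); r=np.zeros_like(w); r[155:250,180:285]=255
m=cv2.morphologyEx(w&r,cv2.MORPH_OPEN,np.ones((3,3))); c=max(cv2.findContours(m,0,2)[0],key=cv2.contourArea)
print(cv2.minAreaRect(np.array([onz(f,u,v,.07)[:2] for u,v in c[:,0]]).astype(np.float32)))
E
```

```text
12.875 [0.45081936 0.0040686  0.23104309] [0.62617107 0.5644206  0.24571611] [ 0.00512424 -0.00221492 -0.99998442]
((0.4974394738674164, 0.3629172444343567), (0.11747099459171295, 0.15761695802211761), 7.6877851486206055)
```

View pics/a4.png

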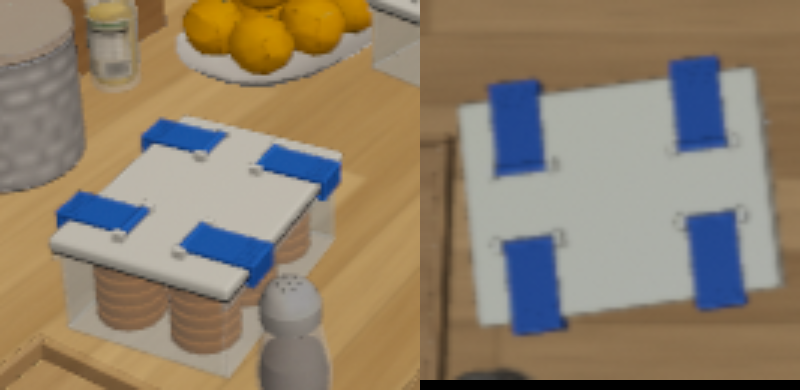

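Both views show all four clips flat, and the box is within 1 mm of where it was found. I hand in.

```bash
python3 -c "
from station import bot; bot.hand_in()"
```

```text
the job is handed in; nothing more can be done
```

All four blue clips are pressed flat and the job is handed in. No verdict is reported at hand-in. I went front left, back right, front right, then back left, with closed fingers pressing straight down, and was done about 13 s in.

- **Clips:** each press stopped at z = 73.5 to 75 mm, and the last pictures from both cameras show all four lying flat.
- **Order:** a picture after each of the first two presses showed the other clips still raised.
- **Box position:** the lid centre measured within 1 mm of where it was found, and the box stands level in the pictures.
- **Empty box:** the arm only passed over it about 120 mm above its raised clips. I did not re-measure its position at the end.
- **First press too hard:** front left took about 75 N, under the 120 N wrist limit but far more than needed. The other three took 7 to 20 N.

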